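# Press the closing strip of a carton down along its length

### The job

The lid of the packed carton is ajar. Push the lid shut with the fingertips at the end of its raised closing strip that has the pull tab, then run the fingertips along the strip from there to the plain end, pressing it lightly all the way so that it takes hold over its whole length, and take the hand away. Do not press hard, lift the lid or carton, shove the carton along, or disturb the things standing around it.

Things in the scene. Friction and masses are not known exactly. Their poses are not given: they have to be found in the camera images.
- carton: Packed cardboard carton, 200 (x) x 260 (y) x 90 mm high, about 0.8 kg, loose on the table. Origin: centre of its underside; z up; x from front edge to lid hinge, y along the front edge, towards the strip's pull tab. The 5 mm thick lid is hinged on the far edge (x = +100, z = 90 mm); shut, its upper face is 96 mm above the table.
- lid (a joint): Lid angle in rad: 0 is shut, grows as the near (front) edge of the lid rises; starts ajar between 0.08 and 0.22. The stiff hinge stays where it is left; pushing it down at the strip takes about 2 N.
- strip: Grey plastic bar 18 mm wide, 220 mm long (carton y -110 to +110 mm), 7 mm proud of the lid near its front edge, 185 mm from the hinge (carton x = -85 mm). Sprung: sinks up to 5 mm, 2.4 N per mm, rises when let go. A thin pull tab projects 50 mm beyond its +y end. Origin: middle of its underside; axes as the lid's. Lid shut and strip not pressed, its top is 103.5 mm above the table.
- strip_tab_end (a point): Top of the closing strip, on its centre line, at the end with the pull tab (start of the stroke); moves with the lid.
- strip_plain_end (a point): Top of the closing strip, on its centre line, at the plain end (end of the stroke); moves with the lid.
- tape_roll: Bystander: roll of tape lying flat, 90 mm across, 40 mm high; origin centre of its underside.
- tin: Bystander: closed tin, 60 mm across, 70 mm high, standing; origin centre of its underside.
- case: Bystander: black case with rounded edges, 85 x 130 x 35 mm, lying flat; origin centre of its underside.
- small_box: Bystander: small cardboard box, 50 x 70 x 30 mm, lying flat; origin centre of its underside.

How it is judged:
On the way, in this order (a step that is already met when the one before it is completed fails the run):
1. lid pressed shut with the fingertips on the tab end of the strip (last 35 mm) (y of the grasp point in the frame of carton between 0.075 and 0.13 m and contact force between the fingers and strip above 1 N and value of joint lid below 0.05 rad), for 0.05 s.
2. fingertips pressing the strip with more than 1 N, lid shut, 60 mm to the tab side of its middle (within 9 mm) (y of the grasp point in the frame of carton between 0.051 and 0.069 m and contact force between the fingers and strip above 1 N and value of joint lid below 0.05 rad), for 0.05 s.
3. fingertips pressing the strip with more than 1 N, lid shut, 40 mm to the tab side of its middle (within 9 mm) (y of the grasp point in the frame of carton between 0.031 and 0.049 m and contact force between the fingers and strip above 1 N and value of joint lid below 0.05 rad), for 0.05 s.
4. fingertips pressing the strip with more than 1 N, lid shut, 20 mm to the tab side of its middle (within 9 mm) (y of the grasp point in the frame of carton between 0.011 and 0.029 m and contact force between the fingers and strip above 1 N and value of joint lid below 0.05 rad), for 0.05 s.
5. fingertips pressing the strip with more than 1 N, lid shut, at its middle (within 9 mm) (y of the grasp point in the frame of carton between -0.009 and 0.009 m and contact force between the fingers and strip above 1 N and value of joint lid below 0.05 rad), for 0.05 s.
6. fingertips pressing the strip with more than 1 N, lid shut, 20 mm to the plain side of its middle (within 9 mm) (y of the grasp point in the frame of carton between -0.029 and -0.011 m and contact force between the fingers and strip above 1 N and value of joint lid below 0.05 rad), for 0.05 s.
7. fingertips pressing the strip with more than 1 N, lid shut, 40 mm to the plain side of its middle (within 9 mm) (y of the grasp point in the frame of carton between -0.049 and -0.031 m and contact force between the fingers and strip above 1 N and value of joint lid below 0.05 rad), for 0.05 s.
8. fingertips pressing the strip with more than 1 N, lid shut, 60 mm to the plain side of its middle (within 9 mm) (y of the grasp point in the frame of carton between -0.069 and -0.051 m and contact force between the fingers and strip above 1 N and value of joint lid below 0.05 rad), for 0.05 s.
9. fingertips pressing the strip at its plain end (last 35 mm) (y of the grasp point in the frame of carton between -0.13 and -0.075 m and contact force between the fingers and strip above 1 N and value of joint lid below 0.05 rad), for 0.05 s.
At the end, for the whole second after the job is handed in: The strip has been pressed along its length from the tab end to the plain end; the lid is shut (within 0.03 rad), the carton stands flat and at rest within 20 mm of where it was, and the four bystanders are within 20 mm of where they were (value of joint lid below 0.03 rad and distance of each of carton, tape_roll, tin, case, small_box from where it was at the start of the episode below 0.02 m and height (world z) of carton below 0.005 m and linear speed of carton below 0.02 m/s and angle between carton's own z axis and vertical below 0.03 rad); the robot touches nothing.
It fails at once if the strip is pressed hard (more than 25 N) (contact force between the fingers and strip above 25 N).
It fails at once if the lid is lifted open (beyond 0.3 rad) (value of joint lid above 0.3 rad).
It fails at once if the carton is lifted or tipped (height (world z) of carton above 0.012 m or angle between carton's own z axis and vertical above 0.12 rad).
It fails at once if the carton is shoved more than 25 mm (distance of carton from where it was at the start of the episode above 0.025 m).
It fails at once if a bystander is pushed or lifted more than 25 mm (distance of any of tape_roll, tin, case, small_box from where it was at the start of the episode above 0.025 m).
It also fails if it takes over 42 s, if anything falls off the work surface, if the arm or the gripper's body presses on something with over 40 N, if the wrist force passes 120 N, or if a joint passes its speed limit or range.

### The arm

A 6-joint arm with a two-finger parallel gripper is mounted at the origin on the work surface. World frame = base frame: x ahead of the robot, y to its left, z up, the work surface at z = 0. Lengths are in m, angles in rad, forces in N, time in s.
With the tool pointing down it reaches from about 0.35 to 0.975 m from the base axis. Payload 4.9 kg.
Tool frame: the origin (TCP) lies on the centre line of the jaws, within the pads' length; the fingertips stand 25 mm ahead of it and the grasp point (between the pads) lies 6 mm ahead of it; z points along the fingers, y is the line along which they close (so a half turn about z gives the same grasp; the last joint's range is limited). The gripper opens to 85 mm and grips with 20 to 120 N. Pads are 22 mm wide; open, the fingers measure 114 mm over their backs; the gripper's body (76 mm by 85 mm) begins 54 mm behind the grasp point. The pads swing forward as they close: fully open they stand 13 mm farther back than shut.
Start: joints at [-1.263, 0.053, 1.613, -0, 1.476, -0.119], TCP at [0.259, -0.569, 0.256] pointing down, gripper open.
Joint ranges: [-3.01, 3.01], [-1.01, 2.22], [0.06, 2.58], [-1.02, 4.17], [0.09, 2.62], [-3.14, 3.14]. Speed limits (rad/s): [2.57, 2.57, 3.14, 3.14, 3.14, 3.14].

### API

Orientations are given as a unit quaternion [w, x, y, z].
In Python, from plant import state, grab_frame, get_calibration, job gives the robot as it stands. The module is installed in compiled form; this text tells all that it offers.
- The arm moves only by the tool move_arm, never from a script. Its argument "targets" is a list that holds one entry, the list of rows, each a list of 5 numbers: the opening in per cent of the stroke, from 0 (shut) to 100 (fully open), then the shift along the tool's x, y, z as a fraction of full scale, then the turn about the tool's z as a fraction of full scale. A call has 1 to 5 rows; each row shifts and turns the commanded pose from where the row before left it, along the tool's axes as they then stand; what a row does not reach is not made up. Full scale, the value 1, is 0.6 m for a shift and 6 degrees for a turn. A row lasts 1/12 s, in which the tool goes at most 41.7 mm and 7.16 degrees, less where a joint would pass 70% of its speed; a pose out of reach is approached as far as the arm can. A call with a number of a shift or a turn outside -1 to 1 is refused whole. A call with a gripper value outside its range is refused whole. The fingers move at their own pace and stop on an object; the grip force is fixed at half the most. Time passes only in rows, so rows that do not move let the fingers close. It gives the time, the measured TCP pose, the force, the opening and the grip force at its end, in the units of the state.
- state(): the state, without advancing time (a new reading comes with each control period).
- grab_frame(name): name is "side" or "top"; returns the picture (480x640x3 uint8, red, green, blue); there is no depth.
- get_calibration(name): a dict with "vertical_fov" (degrees; the focal length in pixels is half the picture's height over the tangent of half this angle, whatever the lens; pixels are square), "cx", "cy" (the principal point, pixels), "R" (3x3) and "t" (3): a world point X has camera coordinates R X + t. Camera axes: x right, y down, z forward; pixel columns grow to the right and rows downward; lengths in m; the calibration is good to about 2 mm. A picture is of the moment at which its call begins. get_calibration takes no time and is no camera call.
- job.job_done(): hands the job in; it is judged then, once.
The state is a dict: "time": time; "joint_pos": joint angles; "joint_vel": joint speeds; "joint_efforts": joint torques, N m; "tool_pos": TCP position; "tool_rot": TCP orientation; "contact_force": force on the tool from outside, world axes, zero at the start; "ft_torque": the same for the moment, N m; "gripper_width": opening from 0.0 (shut) to 1.0 (fully open); "grasp_force": force on a finger pad.
Only numpy, scipy, OpenCV 4.12 (cv2) and the standard library are available. Lean on these libraries where they do the work, as an engineer would, in place of code of your own. Each camera call takes 0.05 s, during which the arm holds its last target. There are 200 camera calls.

## Working session

There is one attempt and no reset: what is moved stays moved. The work goes in short steps, Python scripts to look and compute and a tool call to move; the robot and the scene stay as the last step left them, time stands still between calls to the robot, and variables do not carry over. Pictures are saved under pics/ and viewed, at most 10 in all, crops included, and the job is handed in when it is done.

Besides the shell and the picture viewer there is one more tool, called after "Call:" as name([rows], argument=value, ...), one row to a line, values as JSON. move_arm: Moves the arm, as the interface text tells. Shift numbers are shares of 0.6 m and turn numbers shares of 6 degrees, none past 1 either way. Its arguments: {"type":"object","properties":{"targets":{"type":"array"}},"required":["targets"]}

```bash
mkdir -p pics; python3 - <<'E'
from plant import *
import cv2
for n in("top","side"):
    f=grab_frame(n); cv2.imwrite(f"pics/{n}0.png",f[:,:,::-1]); print(n,get_calibration(n))
print(state())
E
```

```text
top {'vertical_fov': 57.39190925542579, 'cx': 320.57362634779787, 'cy': 242.05553855381206, 'R': array([[ 1.26518949e-01, -9.91964183e-01,  1.26660014e-04],
       [-9.65052796e-01, -1.23116104e-01, -2.31334231e-01],
       [ 2.29490865e-01,  2.91459301e-02, -9.72874328e-01]]), 't': array([-0.01279329,  0.62811162,  0.67255668])}
side {'vertical_fov': 53.10344615695469, 'cx': 323.7970676387895, 'cy': 243.09490753616365, 'R': array([[-0.70311512, -0.71083194,  0.01863009],
       [-0.40589665,  0.37970258, -0.83130852],
       [ 0.58384676, -0.59206749, -0.55549893]]), 't': array([0.47059837, 0.31392578, 0.58122604])}
{'time': 0.1, 'joint_pos': array([-1.26298758e+00,  5.33204406e-02,  1.61416296e+00,  3.93891591e-07,
        1.47600458e+00, -1.18944539e-01]), 'joint_vel': array([-0.00046781, -0.0018783 , -0.00310601, -0.00075896, -0.00037672,
        0.00117721]), 'joint_efforts': array([ 4.22649146e-04, -3.94906497e+01, -3.71362495e+01, -1.11591739e-04,
        3.91947571e-03, -6.33966565e-06]), 'tool_pos': array([ 0.2585716 , -0.56843233,  0.25516382]), 'tool_rot': array([-9.43457619e-04,  9.77321011e-01,  2.11761054e-01, -8.91615416e-05]), 'contact_force': array([-0.43528147,  0.301884  , -0.31157027]), 'ft_torque': array([-0.05888503,  0.00364229,  0.02896339]), 'grasp_force': 0.0, 'gripper_width': 0.9998760892604884}
```

View pics/top0.png

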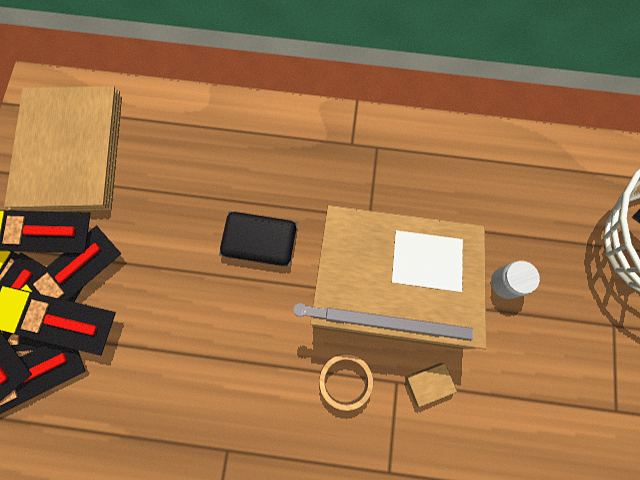

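View pics/side0.png

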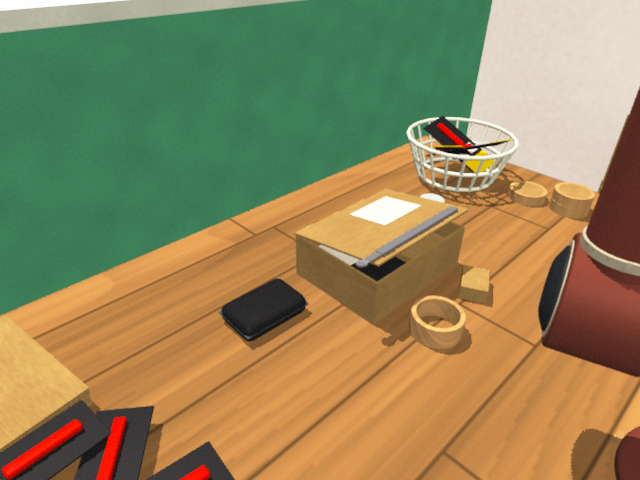

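The top view shows the strip from (327,315) at the tab end to (472,334) at the plain end, with the tab reaching (300,310). In the side view it runs from about (368,262) to (457,210). The tape roll and small box lie in front, and the tin is beyond the plain end.

```bash
python3 - <<'E'
import cv2,numpy as np
a=cv2.imread("pics/top0.png")[295:350,290:490]; b=cv2.imread("pics/side0.png")[195:280,340:480]
a=cv2.resize(a,None,fx=4,fy=4,interpolation=cv2.INTER_NEAREST)
b=cv2.resize(b,None,fx=4,fy=4,interpolation=cv2.INTER_NEAREST)
c=np.zeros((570,800,3),np.uint8); c[:220]=a; c[225:565,:560]=b; cv2.imwrite("pics/crop0.png",c)
E
```

```text
(no output)
```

View pics/crop0.png

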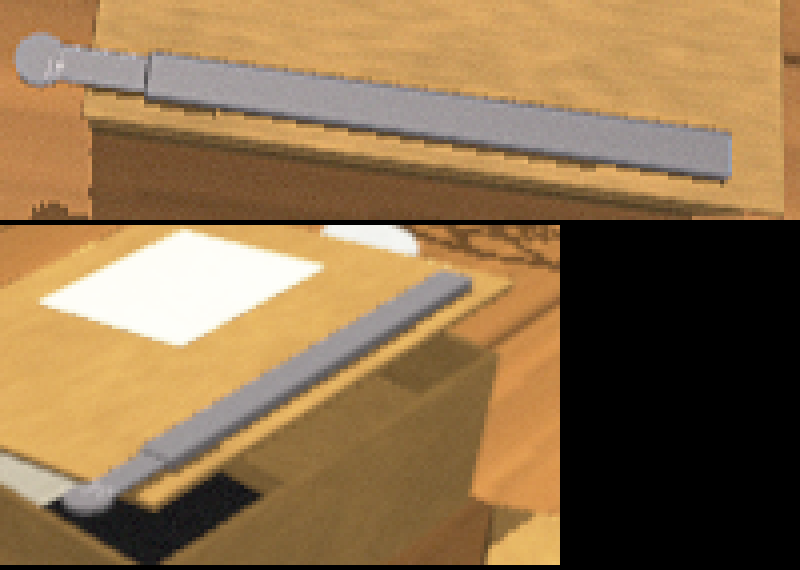

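```bash
cat >h.py <<'E'
import numpy as np,cv2
from plant import *
def PK(n):
    c=get_calibration(n); f=240/np.tan(np.radians(c["vertical_fov"]/2))
    return np.array([[f,0,c["cx"]],[0,f,c["cy"]],[0,0,1]])@np.c_[c["R"],c["t"]]
def tri(a,b):
    X=cv2.triangulatePoints(PK("top"),PK("side"),np.float64(a),np.float64(b)).ravel(); X=X[:3]/X[3]
    r=[(lambda p:p[:2]/p[2]-q)(PK(n)@np.r_[X,1]) for n,q in(("top",a),("side",b))]
    return X,np.round(np.ravel(r),1)
def onz(n,p,z):
    P=PK(n); H=P[:,[0,1,3]].copy(); H[:,2]+=P[:,2]*z
    v=np.linalg.solve(H,[*p,1]); return v[:2]/v[2]
E
python3 - <<'E'
from h import *
A,ra=tri((327.2,313.7),(380.5,252.2)); B,rb=tri((472.2,333.5),(454,207.5))
print(A,ra,B,rb,np.linalg.norm(A-B))
d=A-B; print("yaw of carton y axis from +y",np.degrees(np.arctan2(-d[0],d[1])))
# lid angle & shut estimate
z=(A[2]+B[2])/2; M=(A+B)/2
y=d[:2]/np.hypot(*d[:2]); x=np.array([y[1],-y[0]])
th=np.arcsin((z-.1035)/.185); print("theta",th)
# hinge at z=.09; shut strip point relative hinge (-.185,.0135); rotated
rx=-.185*np.cos(th)+.0135*np.sin(th)
C=M[:2]+x*(-.085-(.1+rx)); O=C+x*.085
print("shut mid",C,"origin",O,"ends",C+y*.11,C-y*.11)
s=state(); w,qx,qy,qz=s["tool_rot"]
from scipy.spatial.transform import Rotation as R
print(R.from_quat([qx,qy,qz,w]).as_matrix().round(3))
for n,p,z in(("tin top",(522,277),.07),("case",(259,238),.035),("roll",(346,381),.04),("sbox",(430,385),.03),("carton hinge corners",(328,206),.093),("",(485,226),.093)): print(n,onz("top",p,z))
E
```

```text
[0.50169395 0.04090026 0.13372704] [ 0.1  0.2 -0.2 -0. ] [ 0.50120104 -0.17624265  0.13297406] [-0.3 -0.6  0.4  0. ] 0.2171447761727697
yaw of carton y axis from +y -0.1300600477949599
theta 0.1620628058793317
shut mid [ 0.49684509 -0.06766075] origin [ 0.58184487 -0.0678537 ] ends [0.49709479 0.04233897] [ 0.49659539 -0.17766047]
[[ 0.91   0.414 -0.001]
 [ 0.414 -0.91   0.002]
 [ 0.    -0.002 -1.   ]]
tin top [ 0.60852041 -0.27616842]
case [0.62722968 0.17861907]
roll [ 0.40333245 -0.00389808]
sbox [ 0.41410607 -0.14479822]
carton hinge corners [0.68382179 0.06168271]
 [ 0.68225151 -0.20288779]
```

Call:
move_arm([
  [[0,0,0,0,0.815],[0,0,0,0,0.815],[0,0,0,0,0.815],[0,0,0,0,0.815],[0,0,0,0,0.815]],
])

```text
time: 0.52
tool_pos: [0.2586, -0.5686, 0.2556]
tool_rot: [-0.001, 1.0, -0.002, -0.0]
contact_force: [0.5, -1.1, -0.1]
gripper_width: 0.3
grasp_force: 0.0
```

Call:
move_arm([
  [[0,0.02,-0.05,0,0],[0,0.02,-0.05,0,0],[0,0.02,-0.05,0,0],[0,0.02,-0.05,0,0],[0,0.02,-0.05,0,0]],
])

```text
time: 0.93
tool_pos: [0.3188, -0.4173, 0.2556]
tool_rot: [-0.0, 1.0, -0.0, -0.0]
contact_force: [0.8, -0.3, -0.0]
gripper_width: 0.003
grasp_force: 0.0
```

Call:
move_arm([
  [[0,0.02,-0.05,0,0],[0,0.02,-0.05,0,0],[0,0.02,-0.05,0,0],[0,0.02,-0.05,0,0],[0,0.02,-0.05,0,0]],
])

```text
time: 1.35
tool_pos: [0.3787, -0.2672, 0.2558]
tool_rot: [-0.0, 1.0, -0.0, -0.0]
contact_force: [-0.5, -0.1, -0.5]
gripper_width: 0.001
grasp_force: 0.0
```

Call:
move_arm([
  [[0,0.02,-0.05,0,0],[0,0.02,-0.05,0,0],[0,0.02,-0.05,0,0],[0,0.02,-0.05,0,0],[0,0.02,-0.05,0,0]],
])

```text
time: 1.77
tool_pos: [0.4387, -0.1172, 0.2559]
tool_rot: [-0.0, 1.0, -0.0, -0.0]
contact_force: [0.4, -0.7, -0.1]
gripper_width: -0.001
grasp_force: 0.0
```

Call:
move_arm([
  [[0,0.02,-0.045,0,0],[0,0.02,-0.045,0,0],[0,0.02,-0.045,0,0],[0,0.019,-0.045,0,0],[0,0.018,-0.045,0,0]],
])

```text
time: 2.18
tool_pos: [0.497, 0.0177, 0.2558]
tool_rot: [-0.0, 1.0, 0.0, -0.0]
contact_force: [0.4, -1.0, 0.1]
gripper_width: -0.001
grasp_force: 0.0
```

Call:
move_arm([
  [[0,0,0,0.03,0],[0,0,0,0.03,0],[0,0,0,0.03,0],[0,0,0,0.02,0],[0,0,0,0,0]],
])

```text
time: 2.6
tool_pos: [0.4947, 0.0164, 0.1865]
tool_rot: [-0.0, 1.0, 0.0, -0.003]
contact_force: [-0.9, -0.9, -0.5]
gripper_width: 0.0
grasp_force: 0.0
```

```bash
python3 - <<'E'
from h import *
a=grab_frame("top")[200:400,260:520,::-1]; b=grab_frame("side")[120:320,300:500,::-1]
c=np.hstack([a,b]); c=cv2.resize(c,None,fx=1.7,fy=1.7,interpolation=cv2.INTER_CUBIC); cv2.imwrite("pics/c1.png",c)
s=state(); print(s["tool_pos"],s["tool_rot"],s["contact_force"])
E
```

```text
[0.49666813 0.01600028 0.19006609] [-6.99023671e-05  9.99999885e-01 -1.02208445e-04 -4.63642525e-04] [1.01737993 0.34462758 0.07933116]
```

View pics/c1.png

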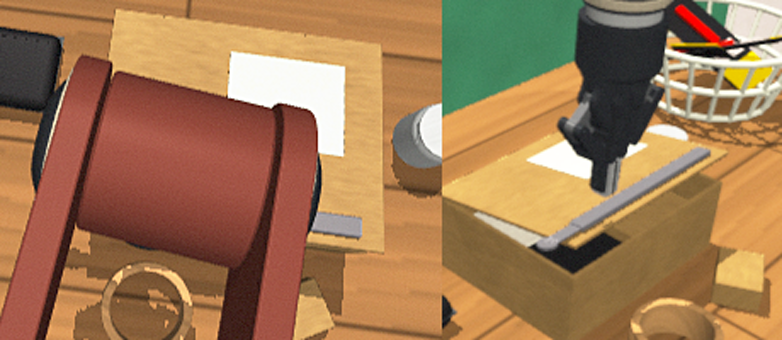

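The arm hides part of the strip from above. The side view shows the closed fingertips over the strip near its tab end, with everything else undisturbed.

Call:
move_arm([
  [[0,0,-0.008,0.01,0],[0,0,-0.007,0.01,0],[0,0,0,0.01,0],[0,0,0,0.01,0],[0,0,0,0.007,0]],
])

```text
time: 3.12
tool_pos: [0.4966, 0.0252, 0.1613]
tool_rot: [-0.0, 1.0, 0.0, -0.0]
contact_force: [-0.8, 0.0, -0.6]
gripper_width: -0.005
grasp_force: 0.0
```

Call:
move_arm([
  [[0,0,0,0.007,0],[0,0,0,0.007,0],[0,0,0,0.007,0],[0,0,0,0.007,0],[0,0,0,0,0]],
])

```text
time: 3.53
tool_pos: [0.4965, 0.025, 0.1443]
tool_rot: [-0.0, 1.0, -0.0, -0.0]
contact_force: [0.1, -0.9, 1.2]
gripper_width: -0.004
grasp_force: 0.2
```

Call:
move_arm([
  [[0,0,0,0.005,0],[0,0,0,0.005,0],[0,0,0,0.005,0],[0,0,0,0.005,0],[0,0,0,0,0]],
])

```text
time: 3.95
tool_pos: [0.4966, 0.0251, 0.1325]
tool_rot: [-0.0, 1.0, 0.0, -0.0]
contact_force: [-0.9, -0.8, 0.6]
gripper_width: 0.0
grasp_force: 0.3
```

Call:
move_arm([
  [[0,0,0,0.002,0],[0,0,0,0.002,0],[0,0,0,0.002,0],[0,0,0,0,0],[0,0,0,0,0]],
])

```text
time: 4.37
tool_pos: [0.4969, 0.0251, 0.1297]
tool_rot: [-0.0, 1.0, 0.0, -0.0]
contact_force: [-0.5, 0.0, 0.7]
gripper_width: -0.001
grasp_force: 0.2
```

Call:
move_arm([
  [[0,0,0,0.002,0],[0,0,0,0.002,0],[0,0,0,0.001,0],[0,0,0,0,0],[0,0,0,0,0]],
])

```text
time: 4.78
tool_pos: [0.497, 0.0251, 0.127]
tool_rot: [0.0, 1.0, 0.0, 0.0]
contact_force: [-0.3, 0.1, 2.7]
gripper_width: -0.001
grasp_force: 1.5
```

Call:
move_arm([
  [[0,0,0,0.001,0],[0,0,0,0.001,0],[0,0,0,0,0],[0,0,0,0,0],[0,0,0,0,0]],
])

```text
time: 5.2
tool_pos: [0.4971, 0.0251, 0.126]
tool_rot: [-0.0, 1.0, 0.0, 0.0]
contact_force: [-1.7, 0.0, 4.7]
gripper_width: -0.001
grasp_force: 2.6
```

Call:
move_arm([
  [[0,0,0,0.001,0],[0,0,0.008,0,0],[0,0,0.008,0,0],[0,0,0.008,0,0],[0,0,0.008,0,0]],
])

```text
time: 5.62
tool_pos: [0.4978, 0.0065, 0.1259]
tool_rot: [-0.001, 1.0, 0.0, 0.001]
contact_force: [-0.7, 2.9, 4.9]
gripper_width: 0.0
grasp_force: 2.7
```

Call:
move_arm([
  [[0,0,0.008,0,0],[0,0,0.008,0,0],[0,0,0.008,0,0],[0,0,0.008,0,0],[0,0,0.008,0,0]],
])

```text
time: 6.03
tool_pos: [0.4979, -0.0176, 0.1259]
tool_rot: [-0.001, 1.0, -0.0, 0.001]
contact_force: [0.1, 3.3, 4.6]
gripper_width: 0.003
grasp_force: 2.8
```

Sideways drag is about 3 N, so I'll check that the carton hasn't slid.

```bash
python3 - <<'E'
from h import *
b=grab_frame("side")[:,:,::-1]; cv2.imwrite("pics/s2.png",b); o=cv2.imread("pics/side0.png")
c=np.hstack([o[190:330,290:480],b[190:330,290:480]]); cv2.imwrite("pics/s2c.png",cv2.resize(c,None,fx=2.1,fy=2.1))
# carton base corner shift: template match of the front vertical corner region
t=o[270:318,330:400]; r=cv2.matchTemplate(b[260:328,320:410].copy(),t,cv2.TM_CCOEFF_NORMED); print(cv2.minMaxLoc(r))
E
```

```text
(-0.3481496572494507, 0.44110730290412903, (17, 0), (20, 20))
```

View pics/s2c.png

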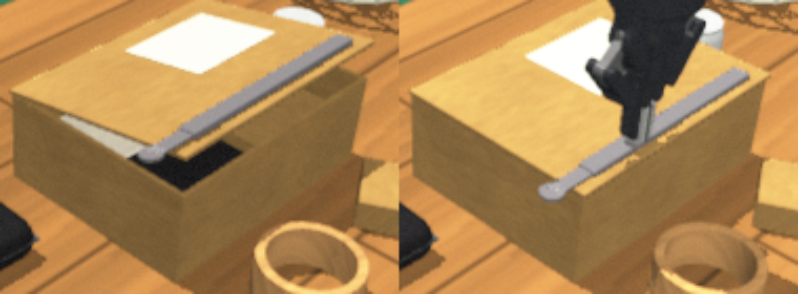

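The lid is shut and the carton hasn't moved: its bottom corner is at (181,281) before and (181,280) now. I'll continue the stroke.

Call:
move_arm([
  [[0,0,0.008,0,0],[0,0,0.008,0,0],[0,0,0.008,0,0],[0,0,0.008,0,0],[0,0,0.008,0,0]],
])

```text
time: 6.5
tool_pos: [0.4979, -0.0416, 0.1259]
tool_rot: [-0.001, 1.0, 0.0, 0.001]
contact_force: [0.5, 3.0, 6.5]
gripper_width: -0.006
grasp_force: 2.9
```

Call:
move_arm([
  [[0,0,0.008,0,0],[0,0,0.008,0,0],[0,0,0.008,0,0],[0,0,0.008,0,0],[0,0,0.008,0,0]],
])

```text
time: 6.92
tool_pos: [0.4978, -0.0657, 0.1259]
tool_rot: [-0.001, 1.0, -0.0, 0.001]
contact_force: [-0.5, 3.6, 5.2]
gripper_width: 0.0
grasp_force: 2.9
```

Call:
move_arm([
  [[0,0,0.008,0,0],[0,0,0.008,0,0],[0,0,0.008,0,0],[0,0,0.008,0,0],[0,0,0.008,0,0]],
])

```text
time: 7.33
tool_pos: [0.4978, -0.0897, 0.1258]
tool_rot: [-0.001, 1.0, -0.0, 0.001]
contact_force: [-0.6, 3.6, 6.5]
gripper_width: 0.001
grasp_force: 2.9
```

Call:
move_arm([
  [[0,0,0.008,0,0],[0,0,0.008,0,0],[0,0,0.008,0,0],[0,0,0.008,0,0],[0,0,0.008,0,0]],
])

```text
time: 7.75
tool_pos: [0.4978, -0.1137, 0.1258]
tool_rot: [-0.001, 1.0, 0.0, 0.001]
contact_force: [0.3, 3.1, 5.7]
gripper_width: -0.003
grasp_force: 2.9
```

Call:
move_arm([
  [[0,0,0.008,0,0],[0,0,0.008,0,0],[0,0,0.008,0,0],[0,0,0.008,0,0],[0,0,0.008,0,0]],
])

```text
time: 8.17
tool_pos: [0.4977, -0.1377, 0.1257]
tool_rot: [-0.001, 1.0, 0.0, 0.001]
contact_force: [0.8, 4.1, 5.6]
gripper_width: -0.005
grasp_force: 2.9
```

Call:
move_arm([
  [[0,0,0.008,0,0],[0,0,0.008,0,0],[0,0,0.008,0,0],[0,0,0.008,0,0],[0,0,0.008,0,0]],
])

```text
time: 8.58
tool_pos: [0.4977, -0.1617, 0.1257]
tool_rot: [-0.001, 1.0, 0.0, 0.001]
contact_force: [0.4, 3.1, 6.2]
gripper_width: 0.001
grasp_force: 2.9
```

Call:
move_arm([
  [[0,0,0,0,0],[0,0,0,0,0],[0,0,0,-0.005,0],[0,0,0,-0.01,0],[0,0,0,-0.03,0]],
])

```text
time: 9.0
tool_pos: [0.4948, -0.1611, 0.1489]
tool_rot: [-0.001, 1.0, 0.0, -0.003]
contact_force: [0.6, -0.4, -0.5]
gripper_width: -0.0
grasp_force: 0.0
```

Call:
move_arm([
  [[0,0,0,-0.05,0],[0,0,0,-0.05,0],[0,0,0,-0.05,0],[0,-0.04,0.04,0,0],[0,-0.04,0.04,0,0]],
])

```text
time: 9.42
tool_pos: [0.4498, -0.2104, 0.2448]
tool_rot: [0.001, 1.0, 0.002, 0.002]
contact_force: [0.4, -0.9, -0.5]
gripper_width: 0.004
grasp_force: 0.0
```

Call:
move_arm([
  [[0,-0.04,0.05,0,0],[0,-0.03,0.05,0,0],[0,-0.02,0.03,0,0],[0,0,0,0,0],[0,0,0,0,0]],
])

```text
time: 9.83
tool_pos: [0.3942, -0.2885, 0.2415]
tool_rot: [-0.0, 1.0, -0.001, -0.0]
contact_force: [0.5, 1.2, -0.1]
gripper_width: 0.002
grasp_force: 0.0
```

```bash
python3 - <<'E'
from h import *
a=grab_frame("top")[190:430,200:560,::-1]; b=grab_frame("side")[160:400,200:520,::-1]
c=np.hstack([a,b]); cv2.imwrite("pics/c3.png",cv2.resize(c,None,fx=1.17,fy=1.17,interpolation=cv2.INTER_CUBIC))
print(state()["contact_force"])
E
```

```text
[ 0.15046959 -1.13331292 -0.36425356]
```

View pics/c3.png

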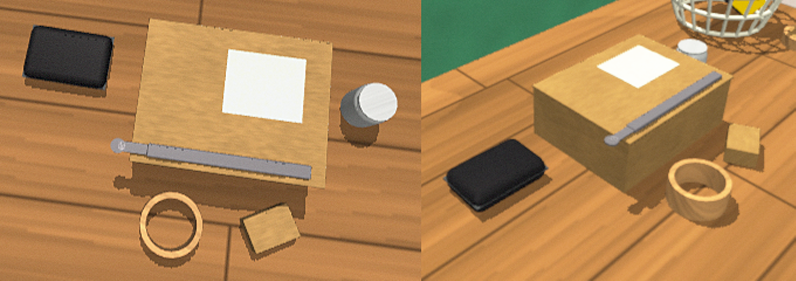

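The lid is shut, the bystanders are in place and the hand is clear. In the top view the strip now runs from about (325,319) to (466,337). I'll check those ends against the predicted shut position, then hand in.

```bash
python3 - <<'E'
from h import *
for p in((325.6,318.5),(465.8,337)): print(onz("top",p,.1035))
print(job.job_done())
E
```

```text
[0.49649774 0.04250133]
[ 0.49590922 -0.17686848]
the job is handed in; nothing more can be done
None
```

The lid is shut, the strip was pressed at about 5–6 N from the tab end to the plain end, and the hand is clear. The carton is within about 1 mm of where it started, the bystanders look untouched, and the job is handed in.

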